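Fetch the dosing cup from behind the detergents

ROBOT

A 6-joint arm with a two-finger parallel gripper is mounted at the origin on the work surface. World frame = base frame: x ahead of the robot, y to its left, z up, the work surface at z = 0. Lengths are in mm, angles in rad, forces in N, time in s.
With the tool pointing down it reaches from about 350 to 875 mm from the base axis. Payload 4.2 kg.
Tool frame: the origin (TCP) lies between the finger pads; the fingertips stand 25 mm ahead of it and the grasp point (between the pads) lies 6 mm ahead of it; z points along the fingers, y is the line along which they close (so a half turn about z gives the same grasp; the last joint's range is limited). The gripper opens to 85 mm and grips with 20 to 120 N. Pads are 22 mm wide; open, the fingers measure 114 mm over their backs; the gripper's body (76 mm by 85 mm) begins 54 mm behind the grasp point. The pads swing forward as they close: fully open they stand 13 mm farther back than shut.
Start: joints at [1.511, 0.385, 0.008, 0, -1.194, -0.259], TCP at [195.86, 593.497, 256.312] pointing down, gripper open.
Joint ranges: [-3.14, 3.14], [-1.21, 2.06], [-1.07, 1.41], [-3.16, 2.05], [-2.99, -0.16], [-3.1, 3.1]. Speed limits (rad/s): [2.79, 2.79, 3.14, 3.14, 3.14, 3.14].

INTERFACE

Orientations are given as a unit quaternion [x, y, z, w].
In Python, from bench import arm gives the robot as it stands.
- The arm moves only by the shell command python3 -m pendant 'ROWS'. ROWS is JSON, a list of rows, each a list of 7 numbers: the shift along the tool's x, y, z in m, then the turn, a rotation vector about the tool's x, y, z in degrees, then the finger opening in m, from 0 to 0.0854. In form: [[x, y, z, wx, wy, wz, fingers], ...]. A call has 1 to 12 rows; each row shifts and turns the commanded pose from where the row before left it, along the tool's axes as they then stand; what a row does not reach is not made up. A row lasts 1/10 s, in which the tool goes at most 50 mm and 8.59 degrees, less where a joint would pass 70% of its speed; a pose out of reach is approached as far as the arm can. A call is refused whole if a number of a shift passes 0.05 or a number of a turn 8.59, either way. A call with a gripper value outside its range is refused whole. The fingers move at their own pace and stop on an object; the grip force is fixed at half the most. Time passes only in rows, so rows that do not move let the fingers close. It gives the time, the measured TCP pose, the force, the opening and the grip force at its end, in the units of the state.
- arm.read_state(): the state, without advancing time (a new reading comes with each control period).
- arm.get_image(name): name is "scene" or "side" or "wrist"; returns a dict with "image" (400x640x3 uint8, red, green, blue), "fx", "fy", "cx", "cy" (pixels), "xyz" and "rotation" of the camera in the world. Camera axes: x right, y down, z forward; pixel columns grow to the right and rows downward; lengths in mm; the calibration is good to about 2 mm. A picture is of the moment at which its call begins. There is no depth.
- arm.job_done(): hands the job in; it is judged then, once.
The state is a dict: "clock": time; "joints": joint angles; "joint_vel": joint speeds; "joint_efforts": joint torques, N m; "position": TCP position; "ee_rot": TCP orientation; "contact_force": force on the tool from outside, world axes, zero at the start; "wrist_torque": the same for the moment, N m; "gripper_width": finger opening in mm; "grasp_force": force on a finger pad.
Only numpy, scipy, OpenCV 4.12 (cv2) and the standard library are available. Lean on these libraries where they do the work, as an engineer would, in place of code of your own. Each camera call takes 0.05 s, during which the arm holds its last target. There are 200 camera calls.

TASK

The dosing cup in the supply tray is hemmed in by the bottle, the jar and the canister: first stand all three of them upright on the dark drip mat, then take the cup out and stand it upright in the middle of the scale's round platter while they wait there, and finally put the three back in the tray, each upright on the very spot where it stood at the start. Do not tip any of these four over, and do not shift the two small cartons in the tray.

Things in the scene. Friction and masses are not known exactly. Their poses are not given: they have to be found in the camera images.
- bottle: Round white bottle with a thick cylindrical cap, loose, about 0.35 kg. Body 54 mm in diameter up to 95 mm, then a short shoulder to the cap, 40 mm in diameter from 105 to 145 mm height (total height 145). Origin: centre of its underside, z up.
- jar: Squat white round jar, a plain cylinder 60 mm in diameter and 85 mm high, loose, about 0.30 kg. Origin: centre of its underside, z up.
- canister: White flat-sided canister, a box 44 mm along its x, 66 mm along its y and 112 mm high, with a small grey cap (24 mm diameter, 10 mm high) on top, 14 mm off centre towards its +y; loose, about 0.40 kg. Grip it across the 44 mm. Origin: centre of its underside, z up.
- cup: White open dosing cup, straight round wall 58 mm outside diameter, 45 mm high, 3 mm wall, loose, about 40 g. It stands in the tray between and behind the bottle, jar and canister. Origin: centre of its underside, z up.
- tray: Fixed grey tray, 230 mm (x) by 270 mm (y), floor 4 mm thick, rim 16 mm high. Three dark round pads, flat with the floor, at tray (x, y) = (-50, 0), (35, 90), (35, -90) mm: bottle, jar and canister each stand within 6 mm of a pad's centre, which on which varies. Cup near (45, 0). Canister x about along tray x. Origin: centre of underside; x away from the robot, y left at yaw 0.
- mat: Fixed dark ribbed rubber drip mat, the side area: 300 mm along its x, 140 mm along its y, 4 mm thick, flat, empty at the start. It lies on one side of the tray, left or right. Origin: centre of its underside.
- scale: Fixed white bench scale on the other side of the tray, 200 x 170 mm, housing 34 mm high, with a round steel platter 124 mm in diameter whose flat top is 45 mm above the table. The platter does not move. Origin: on the underside, straight below the platter's centre.
- soap_box: Small brown cardboard carton lying in the tray's near left corner, 32 x 56 x 24 mm high, loose; to be left alone. Origin: centre of its underside.
- tablet_box: Small pale paper carton lying in the tray's near right corner, 36 x 36 x 20 mm high, loose; to be left alone. Origin: centre of its underside.
Things that resemble listed ones, but are neither listed nor needed, are in the scene too. Leave any blue or orange look-alike of the bottle alone. Leave any green look-alike of the cup alone.

How it is judged (in metres and radians):
On the way, in this order (a step that is already met when the one before it is completed fails the run):
1. bottle, jar and canister all stand upright on the drip mat, the cup not yet moved by more than 30 mm (x of bottle in the frame of mat between -0.15 and 0.15 m and y of bottle in the frame of mat between -0.07 and 0.07 m and z of bottle in the frame of mat between -0.002 and 0.012 m and angle between each of bottle, jar, canister's own z axis and vertical below 0.1 rad and linear speed of each of bottle, jar, canister below 0.03 m/s and x of jar in the frame of mat between -0.15 and 0.15 m and y of jar in the frame of mat between -0.07 and 0.07 m and z of jar in the frame of mat between -0.002 and 0.012 m and x of canister in the frame of mat between -0.15 and 0.15 m and y of canister in the frame of mat between -0.07 and 0.07 m and z of canister in the frame of mat between -0.002 and 0.012 m and distance of cup from where it was at the start of the episode below 0.03 m), for 0.2 s.
2. the cup stands upright in the middle of the platter while all three still stand on the mat (horizontal distance between cup and scale below 0.015 m and z of cup in the frame of scale between 0.041 and 0.051 m and angle between each of cup, bottle, jar, canister's own z axis and vertical below 0.1 rad and linear speed of each of cup, bottle, jar, canister below 0.03 m/s and x of bottle in the frame of mat between -0.15 and 0.15 m and y of bottle in the frame of mat between -0.07 and 0.07 m and z of bottle in the frame of mat between -0.002 and 0.012 m and x of jar in the frame of mat between -0.15 and 0.15 m and y of jar in the frame of mat between -0.07 and 0.07 m and z of jar in the frame of mat between -0.002 and 0.012 m and x of canister in the frame of mat between -0.15 and 0.15 m and y of canister in the frame of mat between -0.07 and 0.07 m and z of canister in the frame of mat between -0.002 and 0.012 m), for 0.2 s.
At the end, for the whole second after the job is handed in: The cup stands upright and still on the platter, within 15 mm of its centre; bottle, jar and canister each stand upright and still in the tray within 15 mm of where they were at the start (turned any way about the vertical). Upright means within about 6 degrees; on the mat means centre over the mat (horizontal distance between cup and scale below 0.015 m and z of cup in the frame of scale between 0.041 and 0.051 m and angle between each of cup, bottle, jar, canister's own z axis and vertical below 0.1 rad and linear speed of each of cup, bottle, jar, canister below 0.03 m/s and distance of each of bottle, jar, canister from where it was at the start of the episode below 0.015 m); the robot touches nothing.
It fails at once if the bottle, jar, canister or cup tips over (more than 35 degrees) (angle between any of bottle, jar, canister, cup's own z axis and vertical above 0.6 rad).
It fails at once if a small carton in the tray is shifted by more than 30 mm (distance of any of soap_box, tablet_box from where it was at the start of the episode above 0.03 m).
It also fails if it takes over 144 s, if anything falls off the work surface, if the arm or the gripper's body presses on something with over 40 N, if the wrist force passes 120 N, or if a joint passes its speed limit or range.

## Working session

There is one attempt and no reset: what is moved stays moved. The work goes in short steps, Python scripts to look and compute and a shell command to move; the robot and the scene stay as the last step left them, time stands still between calls to the robot, and variables do not carry over. Pictures are saved under pics/ and viewed, at most 14 in all, crops included, and the job is handed in when it is done.

```bash
mkdir -p pics
cat > h.py <<'E'
import numpy as np, cv2
from bench import arm
def snap(n,out):
    d=arm.get_image(n); cv2.imwrite('pics/'+out,cv2.cvtColor(d['image'],cv2.COLOR_RGB2BGR))
    np.savez('pics/'+out[:-4]+'.npz',**{k:np.array(d[k]) for k in('fx','fy','cx','cy','xyz','rotation')}); return d
def R_(c):
    r=np.array(c['rotation'],float)
    if r.shape==(4,):
        from scipy.spatial.transform import Rotation as R; r=R.from_quat(r).as_matrix()
    return r
def pt(c,u,v,z):
    "world xy of pixel at height z"
    d=R_(c)@np.array([(u-c['cx'])/c['fx'],(v-c['cy'])/c['fy'],1]); p=np.array(c['xyz'],float)
    return (p+d*(z-p[2])/d[2])[:2]
def px(c,p):
    q=R_(c).T@(np.array(p,float)-np.array(c['xyz'],float)); return q[0]/q[2]*c['fx']+c['cx'],q[1]/q[2]*c['fy']+c['cy']
E
python3 - <<'E'
from h import *
for n in('scene','side','wrist'):
    d=snap(n,n+'0.png'); print(n,d['fx'],d['xyz'],np.round(R_(d),3).tolist())
print(arm.read_state())
E
```

```text
scene 397.29591104541527 [ 945.47298868 -666.9033586   800.66799573] [[0.873, 0.345, -0.345], [0.488, -0.62, 0.614], [-0.002, -0.705, -0.71]]
side 509.3917708385086 [ 237.05123923 -866.21303366  586.71657229] [[0.928, -0.201, 0.313], [-0.372, -0.473, 0.799], [-0.013, -0.858, -0.513]]
wrist 278.50615212103037 [262.82820673 571.03891813 372.72542781] [[-0.313, -0.912, -0.266], [-0.95, 0.301, 0.085], [0.002, 0.279, -0.96]]
{'clock': 0.15, 'joints': array([ 1.51061601e+00,  3.85391117e-01,  6.94272804e-03, -2.96881615e-04,
       -1.19403423e+00, -2.58615032e-01]), 'joint_vel': array([ 0.00106342, -0.00243085,  0.00383557,  0.00232711, -0.00098468,
        0.00043976]), 'joint_efforts': array([ 2.18226938e-05, -3.92678583e+01,  1.88581914e+01,  4.18863729e+00,
       -3.40214858e-03, -2.60864141e-06]), 'position': array([195.75254185, 593.13416428, 255.47544792]), 'ee_rot': array([ 9.87314017e-01, -1.58777524e-01, -5.37871516e-05,  8.52666268e-04]), 'contact_force': array([-0.15650759,  0.32635534, -0.39186263]), 'wrist_torque': array([-0.01987128,  0.00522766, -0.00427854]), 'grasp_force': 0.0, 'gripper_width': 85.2531377691482}
```

View pics/scene0.png

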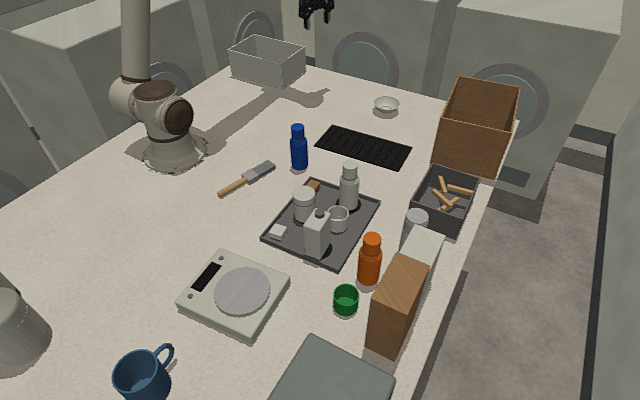

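View pics/side0.png

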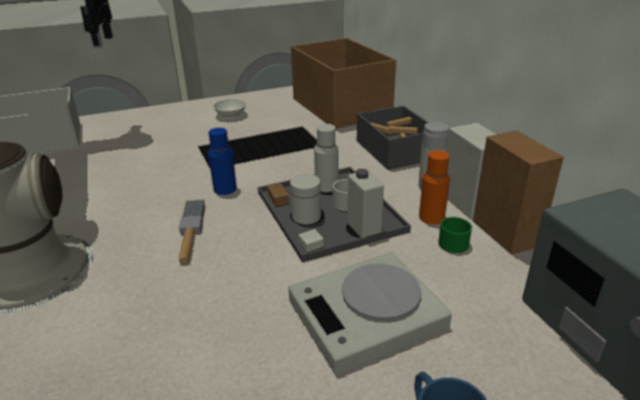

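The jar is on the near pad (scene 304,203), the bottle on the left pad (349,187) and the canister on the right pad (317,235). The cup is at (338,219), the mat is left at (363,147) and the scale is right at (242,291). Next I'll get enlarged crops.

Run:
```python
from h import *
for n,(x,y,w,h),o in(('scene0',(250,115,170,160),'c1'),('side0',(190,120,290,210),'c2')):
    im=cv2.imread(f'pics/{n}.png')[y:y+h,x:x+w]; s=3.5 if o=='c1' else 2.75
    im=cv2.resize(im,None,fx=s,fy=s,interpolation=cv2.INTER_CUBIC)
    for k in range(0,w,20): cv2.putText(im,str(x+k),(int(k*s),9),0,.32,(0,0,255)); cv2.line(im,(int(k*s),10),(int(k*s),15),(0,0,255))
    for k in range(0,h,20): cv2.putText(im,str(y+k),(0,int(k*s)+4),0,.32,(0,0,255)); 
    cv2.imwrite(f'pics/{o}.png',im)
```

```text
(no output)
```

View pics/c1.png

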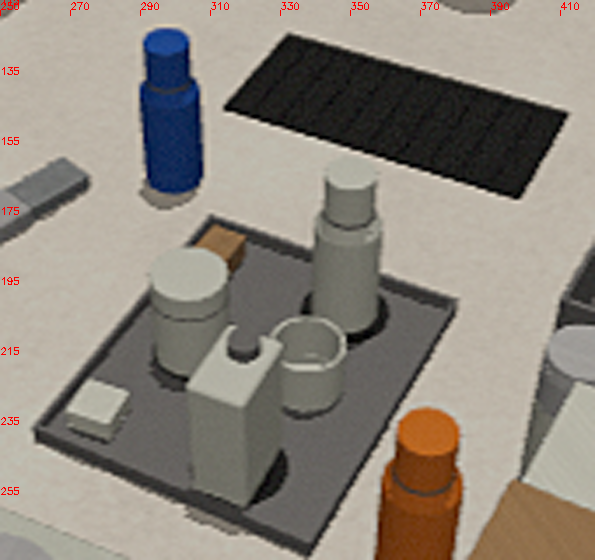

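View pics/c2.png

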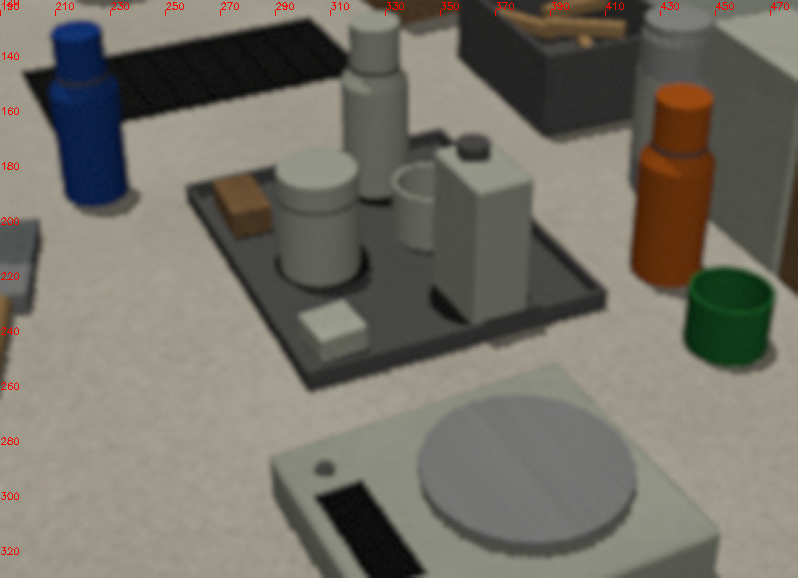

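```bash
cat > m.py <<'E'
from h import *
S=dict(np.load('pics/scene0.npz')); D=dict(np.load('pics/side0.npz'))
def s(X,Y,z): return np.round(pt(S,250+X/3.5,115+Y/3.5,z),1)
def d(X,Y,z): return np.round(pt(D,190+X/2.75,120+Y/2.75,z),1)
print('tray S',*[s(*p,16) for p in((211,217),(36,430),(308,547),(457,300))])
print('tray D',*[d(*p,16) for p in((188,188),(310,377),(606,291),(443,132))])
print('mat S',*[s(*p,4) for p in((290,35),(567,113),(519,198),(224,108))])
print('mat D',*[d(*p,4) for p in((23,73),(312,18))])
print('bottle',s(351,177,149),d(375,28,149))
print('jar',s(190,273,89),d(317,168,89))
print('can',*[s(*p,116) for p in((233,325),(282,343),(247,404),(189,380))],*[d(*p,116) for p in((436,155),(532,180),(485,195))])
print('cup',s(308,343,49))
print('platter',np.round(pt(S,242,291,45),1),d(527,469,45))
print('wrist proj test')
E
python3 m.py
```

```text
tray S [459.  92.] [ 469.  -174.7] [ 693.1 -169.1] [684.3 101.3]
tray D [455.   88.7] [ 463.3 -177.8] [ 690.2 -167.1] [682.1  94.5]
mat S [377.5 381.9] [668.6 394.9] [675.9 257.5] [381.5 244.2]
mat D [372.1 380.1] [669.6 392.3]
bottle [608.3  51.5] [599.6  42.4]
jar [523.2 -40.5] [519.9 -42.4]
can [592.5 -94.3] [630.4 -92.9] [ 637.1 -152.3] [ 592.9 -152.7] [ 585.9 -102.2] [ 630.7 -158.2] [ 593.5 -163.5]
cup [616.6 -27.3]
platter [ 542.1 -337.2] [ 537.1 -338.9]
wrist proj test
```

```bash
python3 -m pendant '[[0,0,-0.01,0,0,-6.1,0.085],[0,0,-0.01,0,0,-6.1,0.085],[0,0,-0.01,0,0,-6.1,0.085],[0.0243,0.0415,-0.003,0,0,0,0.085],[0.0243,0.0415,-0.003,0,0,0,0.085],[0.0243,0.0415,-0.003,0,0,0,0.085],[0.0243,0.0415,-0.003,0,0,0,0.085],[0.0243,0.0415,-0.003,0,0,0,0.085],[0.0243,0.0415,-0.003,0,0,0,0.085],[0.0243,0.0415,-0.003,0,0,0,0.085],[0.0243,0.0415,-0.003,0,0,0,0.085],[0.0243,0.0415,-0.003,0,0,0,0.085]]'
python3 -m pendant '[[0.0243,0.0415,-0.003,0,0,0,0.085],[0.0243,0.0415,-0.003,0,0,0,0.085],[0.0243,0.0415,-0.003,0,0,0,0.085],[0.0243,0.0415,-0.003,0,0,0,0.085],[0.0243,0.0415,-0.003,0,0,0,0.085],[0.0243,0.0415,-0.003,0,0,0,0.085],[0,0,0,0,0,0,0.085],[0,0,0,0,0,0,0.085]]'
python3 - <<'E'
from h import *
snap('wrist','w1.png'); print(arm.read_state()['joints'])
im=cv2.imread('pics/w1.png'); cv2.imwrite('pics/w1b.png',cv2.resize(im,(800,500),interpolation=cv2.INTER_CUBIC))
E
```

```text
clock: 1.35
position: [415.2, 218.2, 313.5]
ee_rot: [1.0, 0.001, 0.0, -0.0]
contact_force: [1.1, 0.6, 0.9]
gripper_width: 84.7
grasp_force: 0.0
clock: 2.15
position: [560.7, -29.8, 330.4]
ee_rot: [1.0, -0.001, -0.001, -0.0]
contact_force: [0.0, -1.1, 0.6]
gripper_width: 84.7
grasp_force: 0.0
[ 2.37023888e-01  2.32625257e-01 -2.33605411e-02 -4.64943777e-04
 -1.31603273e+00  1.33367827e+00]
```

View pics/w1b.png

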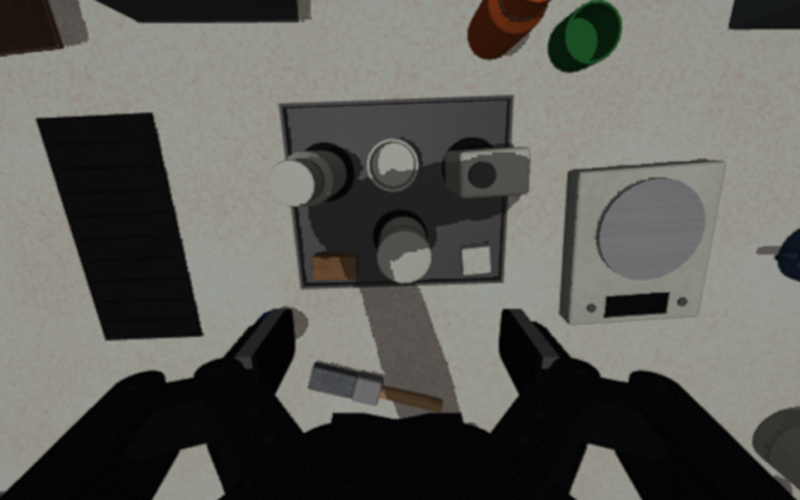

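The wrist view shows everything at once (in the 1.25× picture): bottle cap (293,182), jar lid (406,256), cup rim (393,165), canister cap (482,174), platter (651,228), and the mat at left.

```bash
cat > m2.py <<'E'
from h import *
W=dict(np.load('pics/w1.npz'))
def w(X,Y,z): return np.round(pt(W,X/1.25,Y/1.25,z),1)
print('bottle',w(293,182,149),'jar',w(406,255,89),'cup',w(393,165,49),'cancap',w(482,174,126),'platter',w(651,228,45))
print('can top',*[w(*p,116) for p in((529,148),(528,192),(460,197))])
print('tray',*[w(*p,16) for p in((302,288),(503,283),(512,96),(280,104))])
print('mat',*[w(*p,4) for p in((38,118),(152,113),(202,335),(106,339))])
# predicted pads bottoms of each for check
im=cv2.imread('pics/w1.png'); im=cv2.resize(im,None,fx=2,fy=2,interpolation=cv2.INTER_CUBIC)
def circ(c,xy,r,z,k):
    return np.array([px(c,(xy[0]+r*np.cos(a),xy[1]+r*np.sin(a),z)) for a in np.linspace(0,6.283,40)])*k
S=cv2.resize(cv2.imread('pics/scene0.png'),None,fx=2,fy=2,interpolation=cv2.INTER_CUBIC); SC=dict(np.load('pics/scene0.npz'))
import sys
for xy,r,z in(((605,48.5),20,149),((605,48.5),27,4),((521,-41),30,89),((521,-41),30,4),((615,-27.5),29,49),((615,-27.5),29,4),((540,-338),62,45)):
    for c,I in((W,im),(SC,S)): cv2.polylines(I,[np.int32(circ(c,xy,r,z,2)*8)],True,(0,0,255) if z>40 else (255,255,0),1,cv2.LINE_AA,3)
cx,cy,t=611,-126,0.035
for z in(116,4):
  P=[(cx+a*np.cos(t)-b*np.sin(t),cy+a*np.sin(t)+b*np.cos(t),z) for a,b in((22,33),(22,-33),(-22,-33),(-22,33))]
  for c,I in((W,im),(SC,S)): cv2.polylines(I,[np.int32(np.array([px(c,p) for p in P])*16)],True,(0,0,255),1,cv2.LINE_AA,3)
a=im[130:480,420:900]; a=cv2.resize(a,(480,350)); b=S[230:580,350:700]
cv2.imwrite('pics/ov.png',np.hstack([cv2.resize(im[130:480,420:880],None,fx=1,fy=1),S[230:580,440:780]]))
E
python3 m2.py
```

```text
bottle [605.4  57.3] jar [522.6 -40.2] cup [615.1 -26.2] cancap [ 610.2 -107.4] platter [ 542.1 -330.8]
can top [ 632.7 -151.1] [ 592.8 -154.4] [588.2 -90.3]
tray [454.7  96.1] [ 461.4 -171.2] [ 690.  -162.2] [682.  103.7]
mat [668.4 397.8] [673.8 260.6] [377.9 248. ] [371.7 386.7]
```

View pics/ov.png

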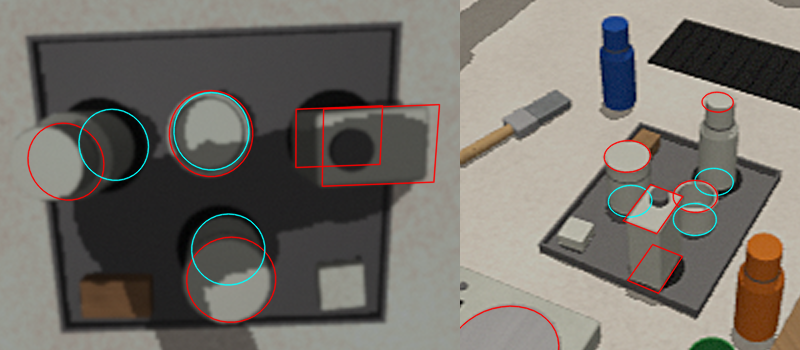

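```bash
python3 -m pendant '[[0.0146,-0.0268,0,0,0,0,0.085],[0.0146,-0.0268,0,0,0,0,0.085],[0.0146,-0.0267,0,0,0,0,0.085],[0,0,0.04,0,0,0,0.085],[0,0,0.04,0,0,0,0.085],[0,0,0.04,0,0,0,0.085],[0,0,0.02,0,0,0,0.085],[0,0,0,0,0,0,0.085],[0,0,0,0,0,0,0.085]]'
python3 - <<'E'
from h import *
snap('wrist','w2.png')
im=cv2.imread('pics/w2.png'); cv2.imwrite('pics/w2b.png',im)
E
```

```text
clock: 3.1
position: [604.6, 52.8, 192.3]
ee_rot: [1.0, 0.001, 0.001, 0.0]
contact_force: [-0.5, 0.4, 0.9]
gripper_width: 85.1
grasp_force: 0.0
```

View pics/w2b.png

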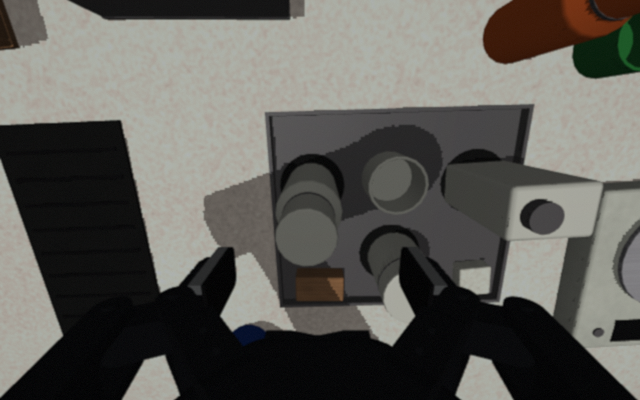

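Run:
```python
from h import *
W=dict(np.load('pics/w2.npz')); print(W['xyz'],W['cx'],np.round(R_(W),3).tolist())
for n,u,v,z in(('bot',307,237,149),('cup',398,184,49),('cancap',543,217,126),('soapNL',297,301,4),('trayNL',280,305,16),('trayFL',266,113,16),('trayFR',533,105,16)): print(n,np.round(pt(W,u,v,z),1))
```

```text
[675.07707976  52.90188961 309.8144277 ] 317.15075269651214 [[0.003, -0.961, -0.278], [-1.0, -0.003, -0.001], [0.0, 0.278, -0.961]]
bot [605.2  59. ]
cup [617.  -24.8]
cancap [ 610.9 -105.2]
soapNL [453.9  77.8]
trayNL [456.8  97.8]
trayFL [682.2 104.3]
trayFR [ 690.7 -162.7]
```

```bash
python3 -m pendant '[[0,-0.0045,0.015,0,0,0,0.085],[0,0,0.022,0,0,0,0.085],[0,0,0.022,0,0,0,0.085],[0,0,0,0,0,0,0.085],[0,0,0,0,0,0,0.0],[0,0,0,0,0,0,0.0],[0,0,0,0,0,0,0.0],[0,0,0,0,0,0,0.0],[0,0,0,0,0,0,0.0],[0,0,0,0,0,0,0.0],[0,0,0,0,0,0,0.0],[0,0,0,0,0,0,0.0]]'; python3 -c "
from h import *
print(arm.read_state()['wrist_torque']); snap('scene','s1.png')
i=cv2.imread('pics/s1.png');j=cv2.imread('pics/scene0.png');s=np.s_[120:280,250:420]
cv2.imwrite('pics/s1b.png',cv2.resize(np.hstack([j[s],i[s]]),None,fx=2.3,fy=2.3,interpolation=cv2.INTER_CUBIC))"
```

```text
clock: 4.35
position: [605.8, 56.6, 134.3]
ee_rot: [1.0, 0.001, 0.002, -0.0]
contact_force: [-1.0, 1.7, 5.0]
gripper_width: 39.1
grasp_force: 60.5
[ 0.52149375  0.15331188 -0.02522107]
```

View pics/s1b.png

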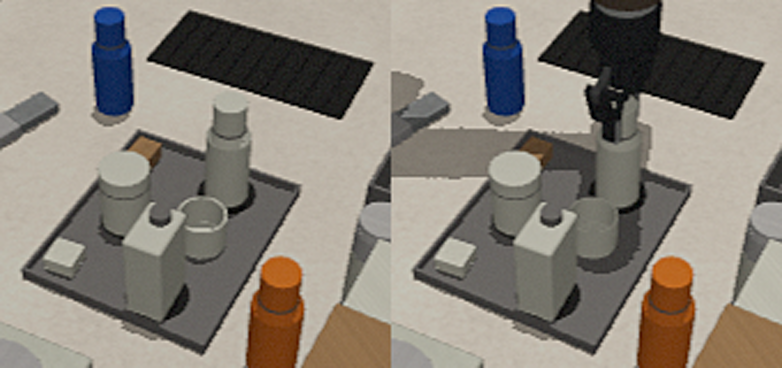

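```bash
python3 -m pendant '[[0,0,-0.015,0,0,0,0],[0,0,-0.025,0,0,0,0],[0,0,-0.03,0,0,0,0],[0,0,-0.03,0,0,0,0],[-0.0178,-0.0262,0,0,0,0,0],[-0.0178,-0.0262,0,0,0,0,0],[-0.0178,-0.0262,0,0,0,0,0],[-0.0178,-0.0262,0,0,0,0,0],[-0.0178,-0.0262,0,0,0,0,0],[-0.0178,-0.0262,0,0,0,0,0],[-0.0178,-0.0262,0,0,0,0,0],[-0.0178,-0.0262,0,0,0,0,0]]' && python3 -m pendant '[[-0.0178,-0.0262,0,0,0,0,0],[-0.0178,-0.0262,0,0,0,0,0],[0,0,0,0,0,0,0],[0,0,0,0,0,0,0],[0,0,0.03,0,0,0,0],[0,0,0.03,0,0,0,0],[0,0,0.02,0,0,0,0],[0,0,0,0,0,0,0],[0,0,0,0,0,0,0]]'
```

```text
clock: 5.6
position: [460.3, 265.8, 231.2]
ee_rot: [1.0, -0.0, -0.001, 0.001]
contact_force: [1.8, 0.4, -3.0]
gripper_width: 39.1
grasp_force: 60.9
clock: 6.5
position: [427.0, 317.3, 152.5]
ee_rot: [1.0, -0.0, 0.0, 0.0]
contact_force: [-0.8, 1.3, -2.4]
gripper_width: 39.2
grasp_force: 61.1
```

```bash
python3 -m pendant '[[0,0,0.008,0,0,0,0],[0,0,0.006,0,0,0,0],[0,0,0.003,0,0,0,0],[0,0,0,0,0,0,0],[0,0,0,0,0,0,0]]'
```

```text
clock: 7.0
position: [426.4, 318.1, 135.5]
ee_rot: [1.0, 0.0, 0.0, -0.0]
contact_force: [-0.9, 0.6, -3.1]
gripper_width: 38.9
grasp_force: 61.1
```

```bash
python3 -m pendant '[[0,0,0.0015,0,0,0,0],[0,0,0,0,0,0,0]]'; python3 -m pendant '[[0,0,0,0,0,0,0.055],[0,0,0,0,0,0,0.085],[0,0,0,0,0,0,0.085],[0,0,0,0,0,0,0.085],[0,0,0,0,0,0,0.085],[0,0,-0.02,0,0,0,0.085],[0,0,-0.04,0,0,0,0.085],[0,0,-0.04,0,0,0,0.085],[0.0096,0.0356,0,0,0,0,0.085],[0.0096,0.0356,0,0,0,0,0.085],[0.0096,0.0356,0,0,0,0,0.085],[0.0096,0.0356,0,0,0,0,0.085]]' && python3 -m pendant '[[0.0096,0.0356,0,0,0,0,0.085],[0.0096,0.0356,0,0,0,0,0.085],[0.0096,0.0356,0,0,0,0,0.085],[0.0096,0.0356,0,0,0,0,0.085],[0.0096,0.0356,0,0,0,0,0.085],[0.0096,0.0356,0,0,0,0,0.085],[0,0,0,0,0,0,0.085],[0,0,0,0,0,0,0.085]]'; python3 -c "
from h import *
snap('wrist','w3.png')"
```

```text
clock: 7.2
position: [426.6, 318.3, 134.3]
ee_rot: [1.0, 0.0, 0.0, -0.0]
contact_force: [-0.8, 0.1, -1.1]
gripper_width: 38.8
grasp_force: 61.2
clock: 8.4
position: [464.9, 174.3, 234.1]
ee_rot: [1.0, 0.001, 0.0, -0.0]
contact_force: [0.1, -0.7, 0.4]
gripper_width: 85.4
grasp_force: 0.0
clock: 9.2
position: [522.4, -38.8, 233.6]
ee_rot: [1.0, -0.001, -0.0, -0.0]
contact_force: [-0.8, 0.8, 0.5]
gripper_width: 84.8
grasp_force: 0.0
```

View pics/w3.png

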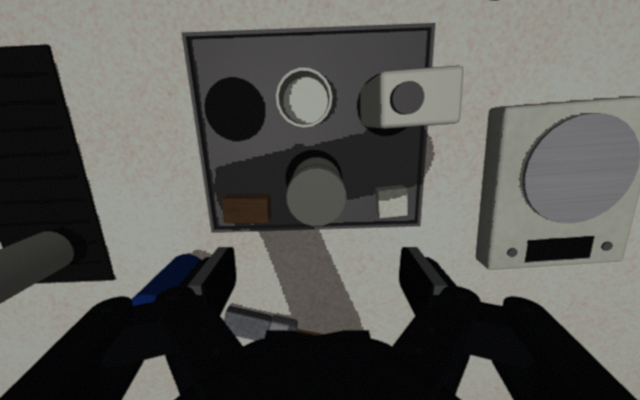

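Run:
```python
from h import *
W=dict(np.load('pics/w3.npz'))
for n,u,v,z in(('jar',316.5,194,89),('jartopback',316,160,89),('jarfront',316,228,89),('cup',305,97,49),('cancap',408,98,126),('canNR',461,122,116),('canFR',462,66,116),('canNL',383,128,116),('plat',582,166,45),('padL',235,109,4),('btl',70,245,4)): print(n,np.round(pt(W,u,v,z),1))
```

```text
jar [524.1 -38.2]
jartopback [557.1 -37.8]
jarfront [488.6 -37.7]
cup [615.6 -26.6]
cancap [ 609.1 -107.9]
canNR [ 591.4 -155.7]
canFR [ 632.9 -150.5]
canNL [586.8 -92.7]
plat [ 544.1 -331.2]
padL [605.7  58.2]
btl [430.3 297.3]
```

```bash
python3 -m pendant '[[0,0,0.03,0,0,0,0.085],[0,0,0.04,0,0,0,0.085],[0,0,0.04,0,0,0,0.085],[0,0,0.03,0,0,0,0.085],[0,0,0.02,0,0,0,0.085],[0,0,0,0,0,0,0.085],[0,0,0,0,0,0,0.0],[0,0,0,0,0,0,0.0],[0,0,0,0,0,0,0.0],[0,0,0,0,0,0,0.0],[0,0,0,0,0,0,0.0],[0,0,0,0,0,0,0]]'
```

```text
clock: 10.45
position: [523.9, -37.5, 75.8]
ee_rot: [1.0, 0.001, 0.002, -0.0]
contact_force: [-0.6, 1.6, 6.3]
gripper_width: 58.8
grasp_force: 65.5
```

```bash
python3 -m pendant '[[0,0,-0.015,0,0,0,0],[0,0,-0.03,0,0,0,0],[0,0,-0.04,0,0,0,0],[0,0,-0.04,0,0,0,0],[0,0,-0.035,0,0,0,0],[0,-0.02,0,0,0,0,0],[0,-0.036,0,0,0,0,0],[0,-0.036,0,0,0,0,0],[0,-0.036,0,0,0,0,0],[0,-0.036,0,0,0,0,0],[0,-0.036,0,0,0,0,0],[0,-0.036,0,0,0,0,0]]' && python3 -m pendant '[[0,-0.036,0,0,0,0,0],[0,-0.036,0,0,0,0,0],[0,-0.036,0,0,0,0,0],[0,-0.017,0,0,0,0,0],[0,0,0,0,0,0,0],[0,0,0.04,0,0,0,0],[0,0,0.04,0,0,0,0],[0,0,0.04,0,0,0,0],[0,0,0.02,0,0,0,0],[0,0,0.012,0,0,0,0],[0,0,0,0,0,0,0],[0,0,0,0,0,0,0]]'
```

```text
clock: 11.65
position: [521.3, 199.0, 233.2]
ee_rot: [1.0, 0.0, -0.001, 0.0]
contact_force: [0.2, -0.7, -3.4]
gripper_width: 58.5
grasp_force: 65.7
clock: 12.85
position: [523.1, 323.1, 83.0]
ee_rot: [1.0, 0.0, 0.001, -0.001]
contact_force: [0.3, -0.9, -2.1]
gripper_width: 58.8
grasp_force: 65.8
```

```bash
python3 -m pendant '[[0,0,0.005,0,0,0,0],[0,0,0.002,0,0,0,0],[0,0,0,0,0,0,0],[0,0,0,0,0,0,0]]'
```

```text
clock: 13.25
position: [522.7, 323.3, 75.8]
ee_rot: [1.0, 0.0, 0.001, -0.001]
contact_force: [0.4, -0.5, 1.0]
gripper_width: 58.7
grasp_force: 65.9
```

```bash
python3 -m pendant '[[0,0,0.0012,0,0,0,0],[0,0,0,0,0,0,0]]'
```

```text
clock: 13.45
position: [522.8, 323.4, 75.8]
ee_rot: [1.0, 0.001, 0.001, -0.0]
contact_force: [-2.1, -1.8, 7.8]
gripper_width: 58.6
grasp_force: 66.8
```

```bash
python3 -m pendant '[[0,0,0,0,0,0,0.085],[0,0,0,0,0,0,0.085],[0,0,0,0,0,0,0.085],[0,0,0,0,0,0,0.085],[0,0,-0.03,0,0,0,0.085],[0,0,-0.045,0,0,0,0.085],[0,0,-0.045,0,0,0,0.085],[0,0,-0.04,0,0,0,0.085],[0.0073,0.0371,0,0,0,0,0.085],[0.0073,0.0371,0,0,0,0,0.085],[0.0073,0.0371,0,0,0,0,0.085],[0.0073,0.0371,0,0,0,0,0.085]]' && python3 -m pendant '[[0.0073,0.0371,0,0,0,0,0.085],[0.0073,0.0371,0,0,0,0,0.085],[0.0073,0.0371,0,0,0,0,0.085],[0.0073,0.0371,0,0,0,0,0.085],[0.0073,0.0371,0,0,0,0,0.085],[0.0073,0.0371,0,0,0,0,0.085],[0.0073,0.0371,0,0,0,0,0.085],[0.0073,0.0371,0,0,0,0,0.085],[0,0,0,0,0,7.79,0.085],[0,0,0,0,0,7.79,0.085],[0,0,0,0,0,7.79,0.085],[0,0,0,0,0,7.79,0.085]]' && python3 -m pendant '[[0,0,0,0,0,7.79,0.085],[0,0,0,0,0,7.79,0.085],[0,0,0,0,0,7.79,0.085],[0,0,0,0,0,7.79,0.085],[0,0,0,0,0,7.79,0.085],[0,0,0,0,0,7.79,0.085],[0,0,0,0,0,7.79,0.085],[0,0,0,0,0,0,0.085],[0,0,0,0,0,0,0.085]]'; python3 -c "
from h import *
snap('wrist','w4.png');print(arm.read_state()['position'],arm.read_state()['ee_rot'])"
```

```text
clock: 14.65
position: [551.6, 173.3, 233.6]
ee_rot: [1.0, 0.001, 0.0, -0.0]
contact_force: [1.0, 0.3, 0.9]
gripper_width: 85.1
grasp_force: 0.0
clock: 15.85
position: [610.1, -122.5, 233.2]
ee_rot: [0.963, -0.271, -0.0, 0.0]
contact_force: [1.1, 0.3, 0.3]
gripper_width: 85.2
grasp_force: 0.0
clock: 16.75
position: [610.2, -122.2, 233.4]
ee_rot: [0.734, -0.679, -0.0, 0.0]
contact_force: [0.5, -0.3, 0.3]
gripper_width: 85.1
grasp_force: 0.0
[ 610.13370756 -122.18531293  233.45361901] [ 7.34186623e-01 -6.78947703e-01 -1.05603362e-04  8.99501150e-05]
```

View pics/w4.png

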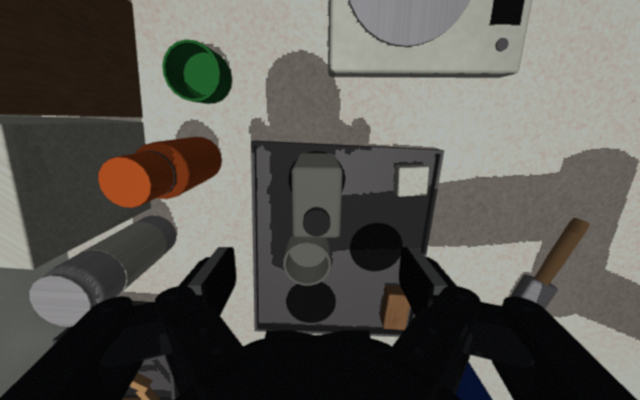

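Run:
```python
from h import *
W=dict(np.load('pics/w4.npz'))
for n,u,v,z in(('can far edge',317,166,116),('can near edge',316,237,116),('cap',316.5,220,126),('orange top',125,182,145),('padF',376,246,4)): print(n,np.round(pt(W,u,v,z),1))
```

```text
can far edge [ 612.5 -155.8]
can near edge [608.3 -90.9]
cap [ 609.4 -111. ]
orange top [ 756.2 -136.9]
padF [522.4 -35.6]
```

```bash
python3 -m pendant '[[0,0,0.03,0,0,0,0.085],[0,0,0.04,0,0,0,0.085],[0,0,0.04,0,0,0,0.085],[0,0,0.02,0,0,0,0.085],[0,0,0.009,0,0,0,0.085],[0,0,0,0,0,0,0.085],[0,0,0,0,0,0,0.0],[0,0,0,0,0,0,0.0],[0,0,0,0,0,0,0.0],[0,0,0,0,0,0,0.0],[0,0,0,0,0,0,0.0],[0,0,0,0,0,0,0]]'; python3 -m pendant '[[0,0,0,0,0,0,0.0]]'
```

```text
clock: 18.0
position: [611.1, -122.2, 96.3]
ee_rot: [0.734, -0.68, 0.001, -0.001]
contact_force: [-0.3, 0.9, 5.7]
gripper_width: 43.3
grasp_force: 63.0
clock: 18.1
position: [611.2, -122.2, 96.3]
ee_rot: [0.734, -0.68, 0.001, -0.001]
contact_force: [-0.8, 0.6, 6.0]
gripper_width: 43.4
grasp_force: 63.0
```

```bash
python3 -m pendant '[[0,0,-0.015,0,0,0,0],[0,0,-0.025,0,0,0,0],[0,0,-0.03,0,0,0,0],[0,0,-0.03,0,0,0,0],[-0.02,-0.0022,0,0,0,0,0],[-0.0372,-0.0042,0,0,0,0,0],[-0.0372,-0.0042,0,0,0,0,0],[-0.0372,-0.0042,0,0,0,0,0],[-0.0372,-0.0042,0,0,0,0,0],[-0.0372,-0.0042,0,0,0,0,0],[-0.0372,-0.0042,0,0,0,0,0],[-0.0372,-0.0042,0,0,0,0,0]]' && python3 -m pendant '[[-0.0372,-0.0042,0,0,0,0,0],[-0.0372,-0.0042,0,0,0,0,0],[-0.0372,-0.0042,0,0,0,0,0],[-0.0372,-0.0042,0,0,0,0,0],[-0.017,-0.002,0,0,0,0,0],[0,0,0,0,0,0,0],[0,0,0.03,0,0,0,0],[0,0,0.03,0,0,0,0],[0,0,0.03,0,0,0,0],[0,0,0.006,0,0,0,0],[0,0,0,0,0,0,0],[0,0,0,0,0,0,0]]'
```

```text
clock: 19.3
position: [619.1, 161.1, 192.8]
ee_rot: [0.733, -0.68, -0.001, 0.001]
contact_force: [1.3, -0.1, -2.9]
gripper_width: 43.3
grasp_force: 62.4
clock: 20.5
position: [627.2, 326.3, 99.5]
ee_rot: [0.733, -0.68, 0.0, -0.001]
contact_force: [-0.4, 0.0, -4.9]
gripper_width: 43.2
grasp_force: 62.5
```

```bash
python3 -m pendant '[[0,0,0.003,0,0,0,0],[0,0,0.001,0,0,0,0],[0,0,0,0,0,0,0]]'; python3 -m pendant '[[0,0,0.001,0,0,0,0],[0,0,0,0,0,0,0]]'
```

```text
clock: 20.8
position: [627.2, 326.9, 96.2]
ee_rot: [0.734, -0.68, 0.0, -0.001]
contact_force: [-0.4, 0.1, 2.6]
gripper_width: 43.3
grasp_force: 62.8
clock: 21.0
position: [627.2, 327.0, 96.2]
ee_rot: [0.734, -0.68, 0.001, -0.001]
contact_force: [-2.0, 0.3, 6.1]
gripper_width: 43.2
grasp_force: 63.6
```

```bash
python3 -m pendant '[[0,0,0,0,0,0,0.085],[0,0,0,0,0,0,0.085],[0,0,0,0,0,0,0.085],[0,0,0,0,0,0,0.085],[0,0,-0.02,0,0,0,0.085],[0,0,-0.045,0,0,0,0.085],[0,0,-0.045,0,0,0,0.085],[0.0351,0.0038,0,0,0,0,0.085],[0.0351,0.0038,0,0,0,0,0.085],[0.0351,0.0038,0,0,0,0,0.085],[0.0351,0.0038,0,0,0,0,0.085],[0.0351,0.0038,0,0,0,0,0.085]]' && python3 -m pendant '[[0.0351,0.0038,0,0,0,0,0.085],[0.0351,0.0038,0,0,0,0,0.085],[0.0351,0.0038,0,0,0,0,0.085],[0.0351,0.0038,0,0,0,0,0.085],[0.0351,0.0038,0,0,0,0,0.085],[0,0,0,0,0,0,0.085],[0,0,0,0,0,0,0.085]]'; python3 -c "
from h import *
snap('wrist','w5.png'); snap('scene','s5.png')
cv2.imwrite('pics/v5.png',np.vstack([cv2.imread('pics/w5.png')[60:360],cv2.imread('pics/s5.png')[50:340]]))"
```

```text
clock: 22.2
position: [620.8, 148.8, 203.6]
ee_rot: [0.733, -0.68, 0.0, -0.0]
contact_force: [1.0, 0.7, 0.2]
gripper_width: 84.7
grasp_force: 0.0
clock: 22.9
position: [615.3, -27.0, 203.5]
ee_rot: [0.733, -0.68, -0.0, -0.0]
contact_force: [-0.2, 1.1, 0.4]
gripper_width: 84.8
grasp_force: 0.0
```

View pics/v5.png

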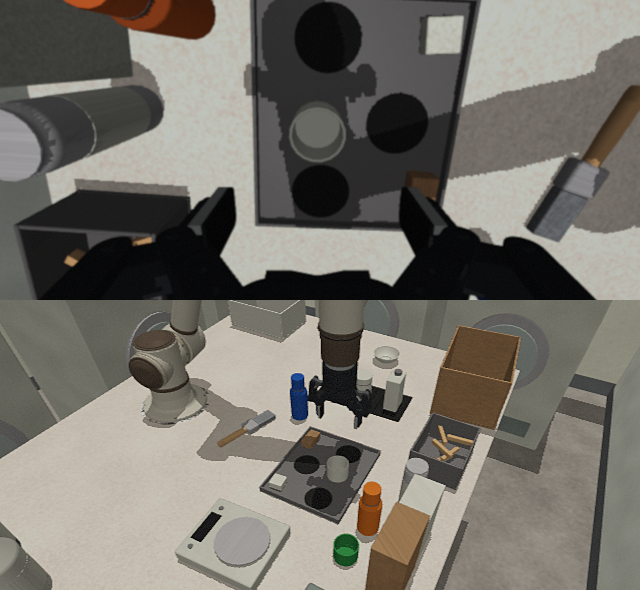

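Run:
```python
from h import *
W=dict(np.load('pics/w5.npz'))
for n,u,v,z in(('cup',318,192,49),('L',290,192,49),('R',346,192,49),('padR',328,99,4),('padL',320,251,4),('padF',397,183,4)): print(n,np.round(pt(W,u,v,z),1))
```

```text
cup [614.2 -28.7]
L [642.3 -26.6]
R [586.1 -30.8]
padR [ 610.2 -120.5]
padL [604.9  58.3]
padF [522.3 -34.9]
```

```bash
python3 -m pendant '[[0.001,0.001,0.04,0,0,0,0.085],[0,0,0.045,0,0,0,0.085],[0,0,0.04,0,0,0,0.085],[0,0,0.03,0,0,0,0.085],[0,0,0.01,0,0,0,0.085],[0,0,0,0,0,0,0.085],[0,0,0,0,0,0,0.0],[0,0,0,0,0,0,0.0],[0,0,0,0,0,0,0.0],[0,0,0,0,0,0,0.0],[0,0,0,0,0,0,0.0],[0,0,0,0,0,0,0]]'
```

```text
clock: 24.2
position: [616.3, -26.9, 41.3]
ee_rot: [0.734, -0.68, 0.002, -0.002]
contact_force: [-0.5, 1.5, 7.0]
gripper_width: 57.5
grasp_force: 64.3
```

```bash
python3 -m pendant '[[0,0,-0.02,0,0,0,0],[0,0,-0.04,0,0,0,0],[0,0,-0.04,0,0,0,0],[0.0298,0.0096,0,0,0,0,0],[0.0298,0.0096,0,0,0,0,0],[0.0298,0.0096,0,0,0,0,0],[0.0298,0.0096,0,0,0,0,0],[0.0298,0.0096,0,0,0,0,0],[0.0298,0.0096,0,0,0,0,0],[0.0298,0.0096,0,0,0,0,0],[0.0298,0.0096,0,0,0,0,0],[0.0298,0.0096,0,0,0,0,0]]' && python3 -m pendant '[[0.0298,0.0094,0,0,0,0,0],[0,0,0,0,0,0,0],[0,0,0,0,0,0,0],[0,0,0.01,0,0,0,0],[0,0,0,0,0,0,0]]'; python3 -c "
from h import *
snap('wrist','w6.png'); snap('side','d6.png')
cv2.imwrite('pics/v6.png',np.vstack([cv2.imread('pics/w6.png')[80:380],cv2.imread('pics/d6.png')[120:400]]))"
```

```text
clock: 25.4
position: [548.1, -302.6, 139.4]
ee_rot: [0.733, -0.68, 0.0, -0.0]
contact_force: [-0.0, 1.0, -0.8]
gripper_width: 57.5
grasp_force: 64.1
clock: 25.9
position: [540.8, -330.3, 127.0]
ee_rot: [0.734, -0.68, -0.002, 0.0]
contact_force: [-0.8, 0.3, -0.3]
gripper_width: 57.3
grasp_force: 64.1
```

View pics/v6.png

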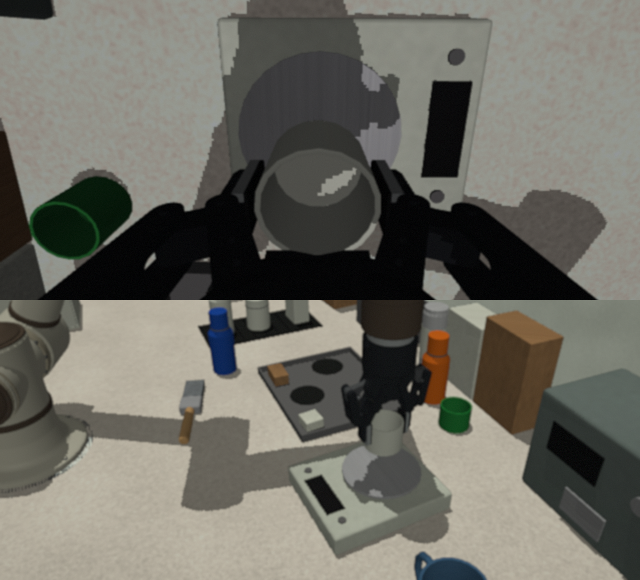

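Run:
```python
from h import *
W=dict(np.load('pics/w6.npz'))
for n,u,v in(('far',319,132),('L',238,200),('R',401,203),('lowR',388,237)): print(n,np.round(pt(W,u,v,45),1))
# fit circle r=62 through read edge points
from scipy.optimize import least_squares
P=np.array([pt(W,u,v,45) for u,v in((319,132),(280,138),(360,138),(238,200),(250,166),(401,203),(392,173))])
r=least_squares(lambda c:np.hypot(*(P-c).T)-62,[541,-331]); print(r.x,r.fun.round(1))
```

```text
far [ 543.8 -393.2]
L [ 600.  -339.6]
R [ 478.6 -346.5]
lowR [ 484.3 -318.5]
[ 538.86135072 -332.8327659 ] [-1.4  0.9  1.2 -0.5 -0.  -0.2 -0.5]
```

```bash
python3 -m pendant '[[0.002,0.001,0.015,0,0,0,0],[0,0,0.015,0,0,0,0],[0,0,0.01,0,0,0,0],[0,0,0.003,0,0,0,0],[0,0,0,0,0,0,0],[0,0,0,0,0,0,0]]'; python3 -m pendant '[[0,0,0.001,0,0,0,0],[0,0,0,0,0,0,0]]'
```

```text
clock: 26.6
position: [541.2, -333.9, 86.2]
ee_rot: [0.734, -0.68, 0.001, -0.0]
contact_force: [0.7, 0.3, 0.1]
gripper_width: 57.1
grasp_force: 64.1
clock: 26.8
position: [540.8, -333.9, 85.1]
ee_rot: [0.733, -0.68, 0.0, -0.0]
contact_force: [-1.1, -0.3, -0.8]
gripper_width: 57.3
grasp_force: 64.1
```

```bash
python3 -m pendant '[[0,0,0.001,0,0,0,0],[0,0,0,0,0,0,0]]'
```

```text
clock: 27.0
position: [540.6, -333.9, 83.6]
ee_rot: [0.733, -0.68, 0.0, -0.0]
contact_force: [-0.8, 0.3, -0.8]
gripper_width: 57.3
grasp_force: 64.1
```

```bash
python3 -m pendant '[[0,0,0.001,0,0,0,0],[0,0,0,0,0,0,0]]';python3 -m pendant '[[0,0,0.0007,0,0,0,0],[0,0,0,0,0,0,0]]'
```

```text
clock: 27.2
position: [540.6, -333.8, 82.5]
ee_rot: [0.733, -0.68, -0.0, 0.0]
contact_force: [-0.7, -0.5, -0.4]
gripper_width: 57.2
grasp_force: 64.1
clock: 27.4
position: [540.6, -333.9, 82.4]
ee_rot: [0.733, -0.68, 0.0, 0.0]
contact_force: [-0.2, 0.4, 3.1]
gripper_width: 57.3
grasp_force: 64.4
```

```bash
python3 -m pendant '[[0,0,0,0,0,0,0.065],[0,0,0,0,0,0,0.085],[0,0,0,0,0,0,0.085],[0,0,0,0,0,0,0.085],[0,0,0,0,0,0,0.085],[0,0,-0.02,0,0,0,0.085],[0,0,-0.035,0,0,0,0.085],[0,0,-0.045,0,0,0,0.085],[0,0,-0.025,0,0,0,0.085],[0,0,0,0,0,0,0.085],[0,0,0,0,0,0,0.085]]'; python3 -c "
from h import *
snap('wrist','w7.png'); snap('scene','s7.png')
cv2.imwrite('pics/v7.png',np.vstack([cv2.imread('pics/w7.png')[80:380],cv2.imread('pics/s7.png')[50:340]]))"
```

```text
clock: 28.5
position: [540.5, -333.6, 207.2]
ee_rot: [0.733, -0.68, 0.0, -0.0]
contact_force: [0.6, -0.0, -0.6]
gripper_width: 84.6
grasp_force: 0.0
```

View pics/v7.png

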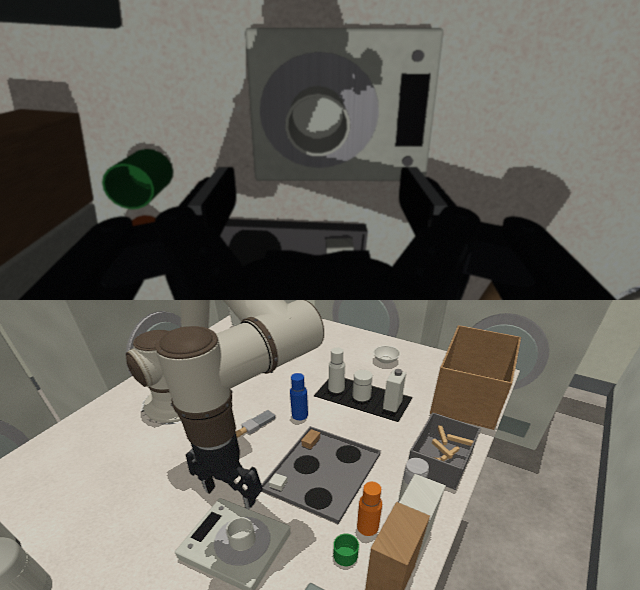

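Run:
```python
from h import *
W=dict(np.load('pics/w7.npz'))
for n,u,v,z in(('cupL',286,204,90),('cupR',349,204,90),('cupfar',318,174,90),('cupnear',318,237,90),('pL',260,186,45),('pR',378,186,45),('pfar',318,131,45),('pnear',318,245,45)): print(n,np.round(pt(W,u,v,z),1))
S=dict(np.load('pics/s7.npz'))
print('scene cup', pt(S,242,533-250,90), 'plat', pt(S,242,291,45))
```

```text
cupL [ 567.6 -331.8]
cupR [ 512.4 -336. ]
cupfar [ 541.6 -360.5]
cupnear [ 537.1 -302.6]
pL [ 599.4 -335.2]
pR [ 478.3 -344.4]
pfar [ 544.1 -394.4]
pnear [ 534.8 -273.7]
scene cup [ 553.91625007 -341.19337711] plat [ 542.08530085 -337.23857706]
```

```bash
python3 -m pendant '[[-0.0362,-0.0076,0,0,0,0,0.085],[-0.0362,-0.0076,0,0,0,0,0.085],[-0.0362,-0.0076,0,0,0,0,0.085],[-0.0362,-0.0076,0,0,0,0,0.085],[-0.0362,-0.0076,0,0,0,0,0.085],[-0.0362,-0.0076,0,0,0,0,0.085],[-0.0362,-0.0076,0,0,0,0,0.085],[-0.0362,-0.0076,0,0,0,0,0.085],[-0.0362,-0.0076,0,0,0,0,0.085]]' && python3 -m pendant '[[-0.0362,-0.0076,0,0,0,0,0.085],[-0.0362,-0.0076,0,0,0,0,0.085],[-0.0362,-0.0076,0,0,0,0,0.085],[-0.0362,-0.0076,0,0,0,0,0.085],[-0.0362,-0.0076,0,0,0,0,0.085],[-0.0362,-0.0076,0,0,0,0,0.085],[-0.0362,-0.0076,0,0,0,0,0.085],[-0.0362,-0.0076,0,0,0,0,0.085],[-0.0362,-0.0076,0,0,0,0,0.085],[0,0,0,0,0,0,0.085],[0,0,0,0,0,0,0.085]]'
```

```text
clock: 29.5
position: [583.4, -2.4, 205.2]
ee_rot: [0.733, -0.68, -0.001, 0.001]
contact_force: [1.5, -0.6, 0.5]
gripper_width: 84.8
grasp_force: 0.0
clock: 30.6
position: [626.9, 326.7, 204.4]
ee_rot: [0.734, -0.679, -0.0, 0.002]
contact_force: [-0.2, -0.7, -0.6]
gripper_width: 85.3
grasp_force: 0.0
```

```bash
python3 -m pendant '[[0,0,0.03,0,0,0,0.085],[0,0,0.04,0,0,0,0.085],[0,0,0.03,0,0,0,0.085],[0,0,0.009,0,0,0,0.085],[0,0,0,0,0,0,0.085],[0,0,0,0,0,0,0.0],[0,0,0,0,0,0,0.0],[0,0,0,0,0,0,0.0],[0,0,0,0,0,0,0.0],[0,0,0,0,0,0,0.0],[0,0,0,0,0,0,0],[0,0,0,0,0,0,0]]'
```

```text
clock: 31.8
position: [628.3, 326.8, 100.1]
ee_rot: [0.734, -0.68, 0.0, -0.001]
contact_force: [-1.0, 0.1, 5.5]
gripper_width: 43.5
grasp_force: 62.0
```

```bash
python3 -m pendant '[[0,0,-0.015,0,0,0,0],[0,0,-0.025,0,0,0,0],[0,0,-0.03,0,0,0,0],[0,0,-0.03,0,0,0,0],[0.02,0.0022,0,0,0,0,0],[0.0372,0.0042,0,0,0,0,0],[0.0372,0.0042,0,0,0,0,0],[0.0372,0.0042,0,0,0,0,0],[0.0372,0.0042,0,0,0,0,0],[0.0372,0.0042,0,0,0,0,0],[0.0372,0.0042,0,0,0,0,0],[0.0372,0.0042,0,0,0,0,0]]' && python3 -m pendant '[[0.0372,0.0042,0,0,0,0,0],[0.0372,0.0042,0,0,0,0,0],[0.0372,0.0042,0,0,0,0,0],[0.0372,0.0042,0,0,0,0,0],[0.017,0.002,0,0,0,0,0],[0,0,0,0,0,0,0],[0,0,0.03,0,0,0,0],[0,0,0.03,0,0,0,0],[0,0,0.03,0,0,0,0],[0,0,0,0,0,0,0],[0,0,0,0,0,0,0]]'
```

```text
clock: 33.0
position: [615.6, 42.0, 196.4]
ee_rot: [0.733, -0.68, -0.001, 0.001]
contact_force: [1.0, 0.2, -3.7]
gripper_width: 43.6
grasp_force: 62.2
clock: 34.1
position: [611.2, -122.0, 107.8]
ee_rot: [0.734, -0.679, -0.0, 0.001]
contact_force: [1.3, 0.0, -2.9]
gripper_width: 43.3
grasp_force: 62.6
```

```bash
python3 -m pendant '[[0,0,0.005,0,0,0,0],[0,0,0.002,0,0,0,0],[0,0,0,0,0,0,0],[0,0,0,0,0,0,0]]'; python3 -m pendant '[[0,0,0.001,0,0,0,0],[0,0,0,0,0,0,0]]'
```

```text
clock: 34.5
position: [611.5, -122.5, 101.6]
ee_rot: [0.733, -0.68, 0.0, -0.0]
contact_force: [-0.4, -0.1, -3.9]
gripper_width: 43.3
grasp_force: 62.7
clock: 34.7
position: [611.4, -122.5, 100.2]
ee_rot: [0.733, -0.68, 0.0, -0.0]
contact_force: [0.7, -0.2, -4.0]
gripper_width: 43.6
grasp_force: 62.9
```

```bash
python3 -m pendant '[[0,0,0.001,0,0,0,0],[0,0,0,0,0,0,0]]'; python3 -m pendant '[[0,0,0.0007,0,0,0,0],[0,0,0,0,0,0,0]]'
```

```text
clock: 34.9
position: [611.4, -122.6, 100.1]
ee_rot: [0.734, -0.68, 0.0, -0.0]
contact_force: [-1.4, -0.4, 4.2]
gripper_width: 43.3
grasp_force: 63.5
clock: 35.1
position: [611.4, -122.6, 100.1]
ee_rot: [0.734, -0.68, 0.001, -0.0]
contact_force: [-4.0, 0.0, 7.7]
gripper_width: 43.0
grasp_force: 64.1
```

```bash
python3 -m pendant '[[0,0,0,0,0,0,0.085],[0,0,0,0,0,0,0.085],[0,0,0,0,0,0,0.085],[0,0,0,0,0,0,0.085],[0,0,-0.02,0,0,0,0.085],[0,0,-0.045,0,0,0,0.085],[0,0,-0.045,0,0,0,0.085],[0,0,0,0,0,-7.79,0.085],[0,0,0,0,0,-7.79,0.085],[0,0,0,0,0,-7.79,0.085],[0,0,0,0,0,-7.79,0.085],[0,0,0,0,0,-7.79,0.085]]' && python3 -m pendant '[[0,0,0,0,0,-7.79,0.085],[0,0,0,0,0,-7.79,0.085],[0,0,0,0,0,-7.79,0.085],[0,0,0,0,0,-7.79,0.085],[0,0,0,0,0,-7.79,0.085],[0,0,0,0,0,-7.79,0.085],[-0.0074,-0.0372,0,0,0,0,0.085],[-0.0074,-0.0372,0,0,0,0,0.085],[-0.0074,-0.0372,0,0,0,0,0.085],[-0.0074,-0.0372,0,0,0,0,0.085],[-0.0074,-0.0372,0,0,0,0,0.085],[-0.0074,-0.0372,0,0,0,0,0.085]]' && python3 -m pendant '[[-0.0074,-0.0372,0,0,0,0,0.085],[-0.0074,-0.0372,0,0,0,0,0.085],[-0.0074,-0.0372,0,0,0,0,0.085],[-0.0074,-0.0372,0,0,0,0,0.085],[-0.0074,-0.0372,0,0,0,0,0.085],[-0.0074,-0.0372,0,0,0,0,0.085],[0,0,0,0,0,0,0.085],[0,0,0,0,0,0,0.085]]'
```

```text
clock: 36.3
position: [611.2, -122.5, 208.1]
ee_rot: [0.919, -0.394, -0.0, 0.0]
contact_force: [-0.7, -0.7, 0.0]
gripper_width: 85.1
grasp_force: 0.0
clock: 37.5
position: [566.3, 102.2, 208.2]
ee_rot: [1.0, 0.0, 0.0, -0.0]
contact_force: [-0.1, 0.3, 0.7]
gripper_width: 85.0
grasp_force: 0.0
clock: 38.3
position: [521.7, 324.6, 207.7]
ee_rot: [1.0, 0.001, -0.0, 0.0]
contact_force: [-0.5, 0.3, 0.5]
gripper_width: 85.2
grasp_force: 0.0
```

Down about 133 mm to z≈75, with the same grasp as before.

```bash
python3 -m pendant '[[0.001,0.001,0.03,0,0,0,0.085],[0,0,0.04,0,0,0,0.085],[0,0,0.04,0,0,0,0.085],[0,0,0.02,0,0,0,0.085],[0,0,0.003,0,0,0,0.085],[0,0,0,0,0,0,0.085],[0,0,0,0,0,0,0.0],[0,0,0,0,0,0,0.0],[0,0,0,0,0,0,0.0],[0,0,0,0,0,0,0.0],[0,0,0,0,0,0,0],[0,0,0,0,0,0,0]]'
```

```text
clock: 39.5
position: [524.3, 323.5, 77.6]
ee_rot: [1.0, 0.001, 0.002, -0.001]
contact_force: [-0.0, -1.8, 6.6]
gripper_width: 58.3
grasp_force: 65.5
```

```bash
python3 -m pendant '[[0,0,-0.015,0,0,0,0],[0,0,-0.03,0,0,0,0],[0,0,-0.04,0,0,0,0],[0,0,-0.04,0,0,0,0],[0,0,-0.035,0,0,0,0],[0,0.02,0,0,0,0,0],[0,0.036,0,0,0,0,0],[0,0.036,0,0,0,0,0],[0,0.036,0,0,0,0,0],[0,0.036,0,0,0,0,0],[0,0.036,0,0,0,0,0],[0,0.036,0,0,0,0,0]]' && python3 -m pendant '[[0,0.036,0,0,0,0,0],[0,0.036,0,0,0,0,0],[0,0.036,0,0,0,0,0],[0.001,0.017,0,0,0,0,0],[0,0,0,0,0,0,0],[0,0,0.04,0,0,0,0],[0,0,0.04,0,0,0,0],[0,0,0.04,0,0,0,0],[0,0,0.02,0,0,0,0],[0,0,0.012,0,0,0,0],[0,0,0,0,0,0,0],[0,0,0,0,0,0,0]]'
```

```text
clock: 40.7
position: [521.5, 84.8, 233.6]
ee_rot: [1.0, 0.0, -0.002, 0.0]
contact_force: [-0.0, 0.5, -3.3]
gripper_width: 58.8
grasp_force: 65.4
clock: 41.9
position: [525.0, -37.8, 83.9]
ee_rot: [1.0, 0.001, 0.001, -0.0]
contact_force: [-0.4, 0.6, -3.1]
gripper_width: 58.1
grasp_force: 65.7
```

```bash
python3 -m pendant '[[0,0,0.004,0,0,0,0],[0,0,0.001,0,0,0,0],[0,0,0,0,0,0,0]]'; python3 -m pendant '[[0,0,0.001,0,0,0,0],[0,0,0,0,0,0,0]]'; python3 -m pendant '[[0,0,0.0005,0,0,0,0],[0,0,0,0,0,0,0]]'
```

```text
clock: 42.2
position: [524.6, -38.1, 78.7]
ee_rot: [1.0, 0.0, 0.001, -0.0]
contact_force: [0.5, -0.3, -3.0]
gripper_width: 58.6
grasp_force: 65.7
clock: 42.4
position: [524.7, -38.1, 77.7]
ee_rot: [1.0, 0.0, 0.001, -0.0]
contact_force: [-0.7, 0.8, -1.9]
gripper_width: 58.7
grasp_force: 65.8
clock: 42.6
position: [524.7, -38.1, 77.7]
ee_rot: [1.0, 0.001, 0.001, 0.0]
contact_force: [-1.3, -0.0, 5.5]
gripper_width: 58.3
grasp_force: 66.5
```

```bash
python3 -m pendant '[[0,0,0,0,0,0,0.085],[0,0,0,0,0,0,0.085],[0,0,0,0,0,0,0.085],[0,0,0,0,0,0,0.085],[0,0,-0.03,0,0,0,0.085],[0,0,-0.045,0,0,0,0.085],[0,0,-0.045,0,0,0,0.085],[0,0,-0.037,0,0,0,0.085],[-0.0098,-0.0357,0,0,0,0,0.085],[-0.0098,-0.0357,0,0,0,0,0.085],[-0.0098,-0.0357,0,0,0,0,0.085],[-0.0098,-0.0357,0,0,0,0,0.085]]' && python3 -m pendant '[[-0.0098,-0.0357,0,0,0,0,0.085],[-0.0098,-0.0357,0,0,0,0,0.085],[-0.0098,-0.0357,0,0,0,0,0.085],[-0.0098,-0.0357,0,0,0,0,0.085],[-0.0098,-0.0357,0,0,0,0,0.085],[-0.0098,-0.0357,0,0,0,0,0.085],[0,0,0,0,0,0,0.085],[0,0,0,0,0,0,0.085]]'
```

```text
clock: 43.8
position: [484.5, 105.8, 233.8]
ee_rot: [1.0, 0.0, 0.0, -0.0]
contact_force: [0.3, -0.4, -0.2]
gripper_width: 85.0
grasp_force: 0.0
clock: 44.6
position: [425.7, 319.3, 233.3]
ee_rot: [1.0, 0.001, -0.0, 0.0]
contact_force: [0.2, 0.2, -0.4]
gripper_width: 85.0
grasp_force: 0.0
```

```bash
python3 -m pendant '[[0.001,0.001,0.03,0,0,0,0.085],[0,0,0.03,0,0,0,0.085],[0,0,0.025,0,0,0,0.085],[0,0,0.014,0,0,0,0.085],[0,0,0,0,0,0,0.085],[0,0,0,0,0,0,0.0],[0,0,0,0,0,0,0.0],[0,0,0,0,0,0,0.0],[0,0,0,0,0,0,0.0],[0,0,0,0,0,0,0],[0,0,0,0,0,0,0],[0,0,0,0,0,0,0]]'
```

```text
clock: 45.8
position: [427.9, 318.8, 136.1]
ee_rot: [1.0, 0.001, 0.001, -0.001]
contact_force: [-1.1, 1.4, 6.0]
gripper_width: 38.7
grasp_force: 60.4
```

```bash
python3 -m pendant '[[0,0,-0.015,0,0,0,0],[0,0,-0.025,0,0,0,0],[0,0,-0.03,0,0,0,0],[0,0,-0.03,0,0,0,0],[0.0179,0.0262,0,0,0,0,0],[0.0179,0.0262,0,0,0,0,0],[0.0179,0.0262,0,0,0,0,0],[0.0179,0.0262,0,0,0,0,0],[0.0179,0.0262,0,0,0,0,0],[0.0179,0.0262,0,0,0,0,0],[0.0179,0.0262,0,0,0,0,0],[0.0179,0.0262,0,0,0,0,0]]' && python3 -m pendant '[[0.0179,0.0262,0,0,0,0,0],[0.0179,0.0262,0,0,0,0,0],[0,0,0,0,0,0,0],[0,0,0,0,0,0,0],[0,0,0.03,0,0,0,0],[0,0,0.03,0,0,0,0],[0,0,0.025,0,0,0,0],[0,0,0.008,0,0,0,0],[0,0,0,0,0,0,0],[0,0,0,0,0,0,0]]'
```

```text
clock: 47.0
position: [569.9, 106.9, 233.1]
ee_rot: [1.0, 0.0, -0.002, 0.0]
contact_force: [0.3, 1.2, -2.8]
gripper_width: 38.7
grasp_force: 60.8
clock: 48.0
position: [607.0, 56.6, 143.0]
ee_rot: [1.0, 0.001, 0.001, -0.0]
contact_force: [0.3, 0.4, -2.9]
gripper_width: 39.0
grasp_force: 61.2
```

```bash
python3 -m pendant '[[0,0,0.005,0,0,0,0],[0,0,0.001,0,0,0,0],[0,0,0,0,0,0,0]]'; python3 -m pendant '[[0,0,0.001,0,0,0,0],[0,0,0,0,0,0,0]]'; python3 -m pendant '[[0,0,0.0005,0,0,0,0],[0,0,0,0,0,0,0]]'
```

```text
clock: 48.3
position: [606.5, 56.0, 136.3]
ee_rot: [1.0, 0.0, 0.0, -0.0]
contact_force: [-0.5, 0.0, -3.2]
gripper_width: 39.0
grasp_force: 61.3
clock: 48.5
position: [606.9, 56.0, 136.2]
ee_rot: [1.0, 0.001, 0.001, -0.0]
contact_force: [-1.0, -0.2, 3.7]
gripper_width: 39.0
grasp_force: 61.8
clock: 48.7
position: [607.0, 56.0, 136.1]
ee_rot: [1.0, 0.001, 0.001, -0.0]
contact_force: [-3.0, 0.9, 6.7]
gripper_width: 38.8
grasp_force: 62.0
```

Release, lift, back off towards the left and compare with the first picture.

```bash
python3 -m pendant '[[0,0,0,0,0,0,0.055],[0,0,0,0,0,0,0.085],[0,0,0,0,0,0,0.085],[0,0,0,0,0,0,0.085],[0,0,-0.03,0,0,0,0.085],[0,0,-0.045,0,0,0,0.085],[0,0,-0.045,0,0,0,0.085],[-0.02,-0.04,-0.01,0,0,0,0.085],[-0.02,-0.04,-0.01,0,0,0,0.085],[-0.02,-0.04,0,0,0,0,0.085],[-0.02,-0.04,0,0,0,0,0.085],[-0.02,-0.04,0,0,0,0,0.085]]' && python3 -m pendant '[[-0.02,-0.04,0,0,0,0,0.085],[0,-0.04,0,0,0,0,0.085],[0,0,0,0,0,0,0.085],[0,0,0,0,0,0,0.085],[0,0,0,0,0,0,0.085]]'; python3 -c "
from h import *
snap('scene','s8.png'); snap('side','d8.png')
i=cv2.imread('pics/s8.png');j=cv2.imread('pics/scene0.png');s=np.s_[120:340,170:390]
t=np.s_[110:330,190:470]
a=np.hstack([j[s],i[s]]); b=np.hstack([cv2.imread('pics/side0.png')[t],cv2.imread('pics/d8.png')[t]])
a=cv2.resize(a,(580,290)); b=cv2.resize(b,(740,290)); a=cv2.copyMakeBorder(a,0,0,0,160,0)
cv2.imwrite('pics/v8.png',np.vstack([a,b]))
for s in (np.s_[120:280,250:385],): print(np.abs(j[s].astype(int)-i[s]).mean(), (np.abs(j[s].astype(int)-i[s]).max(2)>40).sum())"
```

```text
clock: 49.9
position: [505.2, 257.2, 274.4]
ee_rot: [1.0, 0.0, 0.0, -0.0]
contact_force: [0.4, 0.4, -1.0]
gripper_width: 84.8
grasp_force: 0.0
clock: 50.4
position: [486.2, 335.1, 274.0]
ee_rot: [1.0, -0.0, -0.0, 0.0]
contact_force: [0.4, -0.3, 0.4]
gripper_width: 85.0
grasp_force: 0.0
6.925817901234568 1383
```

View pics/v8.png

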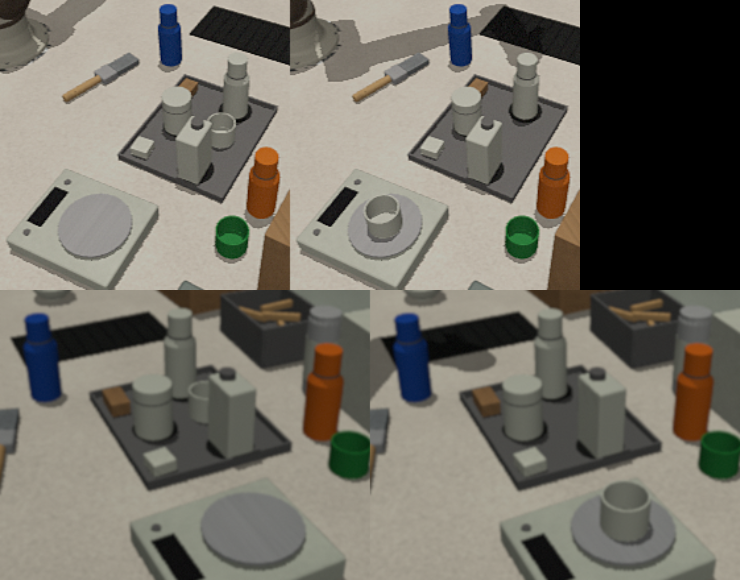

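The before/after views match: all three objects stand on their spots, the cartons haven't moved, and the cup is centred on the platter.

```bash
python3 -c "
from bench import arm
print(arm.job_done())"
```

```text
the job is handed in; nothing more can be done
None
```

I handed the job in after about 50 s of robot time. The last pictures show the cup standing near the centre of the platter, and the bottle, jar and canister upright in the tray on their starting spots to within a few millimetres. The hand-in call gave no verdict.

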